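Find the loose clamp lever on the display rail and flag it

TASK

Exactly one of the three clamp levers on the white display rail is loose. Feel for it by pushing the levers clockwise (seen from above) with closed fingertips, gently, never with more than 20 N, and turn the loose one round until it is fully home against its stop. Then take the check flag from its stand, push its peg fully into the socket behind that lever and let go; leave the toys and boxes alone.

Things in the scene. Friction and masses are not known exactly. Their poses are not given: they have to be found in the camera images.
- clamp_1 (a joint): turn of the clamp screw under lever_1, rad: 0 as found, grows clockwise seen from above, stop at 0.9 (fully home). A loose screw turns under about 0.25 N m (4.5 N at 55 mm from the axis); a tight one gives less than 0.06 rad and then holds. It stays where it is left
- lever_1: black plastic clamping lever at the +y end of the rail; origin on its turning axis, on the rail's top face. Hub radius 15 mm, 33 mm high; arm along -x of this frame to 85 mm from the axis, 14 mm wide, 9 to 31 mm above the rail. As found all arms point to the rail's -x and look alike. Clockwise moves the arm's end to this frame's +y. It flexes about 12 N m per rad (4 N per mm at 55 mm)
- socket_1 (a point): centre of the mouth of the flag socket that belongs to lever_1, in the rail's top face, 42 mm behind (+x of the rail) the lever's axis: round blind hole, 18 mm across, 25 mm deep, axes as the rail
- clamp_2 (a joint): turn of the clamp screw under lever_2, rad: 0 as found, grows clockwise seen from above, stop at 0.9 (fully home). A loose screw turns under about 0.25 N m (4.5 N at 55 mm from the axis); a tight one gives less than 0.06 rad and then holds. It stays where it is left
- lever_2: black plastic clamping lever in the middle of the rail; origin on its turning axis, on the rail's top face. Hub radius 15 mm, 33 mm high; arm along -x of this frame to 85 mm from the axis, 14 mm wide, 9 to 31 mm above the rail. As found all arms point to the rail's -x and look alike. Clockwise moves the arm's end to this frame's +y. It flexes about 12 N m per rad (4 N per mm at 55 mm)
- socket_2 (a point): centre of the mouth of the flag socket that belongs to lever_2, in the rail's top face, 42 mm behind (+x of the rail) the lever's axis: round blind hole, 18 mm across, 25 mm deep, axes as the rail
- clamp_3 (a joint): turn of the clamp screw under lever_3, rad: 0 as found, grows clockwise seen from above, stop at 0.9 (fully home). A loose screw turns under about 0.25 N m (4.5 N at 55 mm from the axis); a tight one gives less than 0.06 rad and then holds. It stays where it is left
- lever_3: black plastic clamping lever at the -y end of the rail; origin on its turning axis, on the rail's top face. Hub radius 15 mm, 33 mm high; arm along -x of this frame to 85 mm from the axis, 14 mm wide, 9 to 31 mm above the rail. As found all arms point to the rail's -x and look alike. Clockwise moves the arm's end to this frame's +y. It flexes about 12 N m per rad (4 N per mm at 55 mm)
- socket_3 (a point): centre of the mouth of the flag socket that belongs to lever_3, in the rail's top face, 42 mm behind (+x of the rail) the lever's axis: round blind hole, 18 mm across, 25 mm deep, axes as the rail
- rail: white foot rail of a display stand, fixed on the counter: 120 mm (x) by 380 mm (y) by 55 mm high, origin under its centre. Carries three levers on its middle line, 125 mm apart, and a socket behind each. Levers point to its -x side
- stand: aluminium block fixed on the counter, 60 by 60 by 40 mm high, origin under its centre, with the same 18 mm hole in the middle of its top; the flag starts in it
- flag: grey plastic check flag, 40 g, 72 mm tall, origin at the foot of its peg, z up: round peg of 14 mm diameter, 22 mm long; on it a collar of 28 mm diameter, 4 mm thick, which rests on the face around the hole; above it a flat tab to grip, 30 mm (x) by 10 mm (y), from 26 to 72 mm above the origin
- toy_car: bystander: toy car, 100 by 56 by 50 mm, origin under its centre
- toy_rocket: bystander: white toy rocket standing upright, 52 mm across, 115 mm tall, origin under its centre
- game_box: bystander: flat cardboard box, 120 by 160 by 40 mm, origin under its centre
There are look-alikes about, which are no part of the job. There is more than one size of the flag; the one meant has the size given above.

How it is judged:
By the outcome, as a careful person would: the job done as asked, in the order asked, and still so for the second after the job is handed in, with the robot touching nothing.
It also fails if it takes over 72 s, if anything falls off the work surface, if the arm or the gripper's body presses on something with over 40 N, if the wrist force passes 120 N, or if a joint passes its speed limit or range.

ROBOT

A 6-joint arm with a two-finger parallel gripper is mounted at the origin on the work surface. World frame = base frame: x ahead of the robot, y to its left, z up, the work surface at z = 0. Lengths are in m, angles in degrees, forces in N, time in s.
With the tool pointing down it reaches from about 0.4 to 0.925 m from the base axis. Payload 12.5 kg.
Tool frame: the origin (TCP) lies at the very end of the fingers, on their centre line; the grasp point (between the pads) lies 19 mm behind it; z points along the fingers, y is the direction in which the jaws open and shut (so a half turn about z gives the same grasp; the last joint's range is limited). The gripper opens to 95 mm and grips with 3 to 60 N. Pads are 20 mm wide; open, the fingers measure 119 mm over their backs; the gripper's body (75 mm by 180 mm) begins 59 mm behind the grasp point.
Start: joints at [-73.029, 28.126, 89.318, -0, 62.55, -6.05], TCP at [0.244, -0.575, 0.215] pointing down, gripper open.
Joint ranges: [-177.58, 177.58], [-47.91, 125.51], [2.72, 160], [-65.01, 245.01], [3.68, 167.84], [-153.87, 153.87]. Speed limits (degrees/s): [127.2, 127.2, 159.86, 180, 180, 180].

INTERFACE

Orientations are given as [roll, pitch, yaw] about the fixed x, y, z axes, in that order (R = Rz(yaw) Ry(pitch) Rx(roll)).
In Python, from rig import get_state, eyes, env gives the robot as it stands. The module is installed in compiled form; this text tells all that it offers.
- The arm moves only by the tool drive_tool, never from a script. Its argument "motion" is a list of rows, each a list of 4 numbers: the shift along the tool's x, y, z in m, then the turn about the tool's z in degrees. In form: [[x, y, z, roll], ...]. A call has 1 to 10 rows; each row shifts and turns the pose as measured when the row begins, along the tool's axes as they then stand; what a row does not reach is not made up. A row lasts 1/12 s, in which the tool goes at most 41.7 mm and 7.16 degrees, less where a joint would pass 70% of its speed; a pose out of reach is approached as far as the arm can. A call is refused whole if a number of a shift passes 0.0417 or a number of a turn 7.16, either way. A call with a gripper value outside its range is refused whole. "grip" is the closure, from 0 (fully open) to 1 (shut), set as the call begins (left out, the last holds). The fingers move at their own pace and stop on an object; the grip force is fixed at half the most. Time passes only in rows, so rows that do not move let the fingers close. It gives the time, the measured TCP pose, the force and the opening at its end, in the units of the state.
- get_state(): the state, without advancing time (a new reading comes with each control period).
- eyes.grab_frame(name): name is "scene" or "side" or "wrist"; returns a dict with "img" (400x640x3 uint8, red, green, blue), "camera_matrix" (3x3 intrinsics, pixels), "camera_from_world" (4x4, takes a point from world to camera coordinates). Camera axes: x right, y up, looking along -z (the intrinsics and any distortion apply to the point x, -y, -z); pixel columns grow to the right and rows downward; lengths in m; the calibration is good to about 2 mm. The wrist camera is an equidistant fisheye: a pixel r from the principal point sees the ray r / f radians off the axis. A picture is of the moment at which its call begins. There is no depth.
- env.job_done(): hands the job in, once; it reports no verdict.
The state is a dict: "time": time; "joint_pos": joint angles; "joint_velocities": joint speeds; "effort": joint torques, N m; "tool_pos": TCP position; "ee_rot": TCP orientation; "force": force on the tool from outside, world axes, zero at the start; "moment": the same for the moment, N m; "finger_gap": finger opening in m.
Only numpy, scipy, OpenCV 4.12 (cv2) and the standard library are available. Lean on these libraries where they do the work, as an engineer would, in place of code of your own. Each camera call takes 0.05 s, during which the arm holds its last target. There are 200 camera calls.

## Working session

There is one attempt and no reset: what is moved stays moved. The work goes in short steps, Python scripts to look and compute and a tool call to move; the robot and the scene stay as the last step left them, time stands still between calls to the robot, and variables do not carry over. Pictures are saved under pics/ and viewed, about 8 in all and at most 12, crops included, and the job is handed in when it is done.

Besides the shell and the picture viewer there is one more tool, called after "Call:" by a JSON object that holds its "op" and its "data", one argument or row to a line. drive_tool: Moves the arm, as the interface text tells. Its arguments: {"type":"object","properties":{"motion":{"type":"array","items":{"type":"array","items":{"type":"number"}}},"grip":{"type":"number"}},"required":["motion"]}

```bash
mkdir -p pics; python3 - <<'E'
from rig import get_state, eyes
import cv2,pickle
print(get_state())
for n in ("scene","side"):
    f=eyes.grab_frame(n); cv2.imwrite(f"pics/{n}0.png",f["img"][...,::-1]); pickle.dump(f,open(f"pics/{n}0.pkl","wb")); print(n,f["camera_matrix"].tolist(),f["camera_from_world"].round(4).tolist(),f.keys())
E
```

```text
{'time': 0.0, 'joint_pos': array([-7.30299110e+01,  2.81634533e+01,  8.93536191e+01, -1.82085580e-03,
        6.25511090e+01, -6.04997227e+00]), 'joint_velocities': array([-0.07646575,  0.01221057, -0.02367543,  0.00917943, -0.03259186,
       -0.07029733]), 'effort': array([-4.42882301e-03, -6.12650156e+01, -2.58178657e+01,  6.90731546e-02,
        4.82100318e-02, -6.52567860e-05]), 'tool_pos': array([ 0.24434354, -0.5749492 ,  0.21404829]), 'ee_rot': array([-1.79932028e+02, -5.58015923e-03,  2.30208982e+01]), 'force': array([ 0.30256736, -0.68831532, -0.02629426]), 'moment': array([ 0.01460155, -0.0299032 , -0.0033222 ]), 'finger_gap': 0.09493235424878302}
scene [[448.71493340511785, 0.0, 325.76366079454687], [0.0, 448.71493340511785, 197.88791457816157], [0.0, 0.0, 1.0]] [[-0.7316, 0.6816, 0.0158, 0.3692], [-0.5256, -0.5786, 0.6236, 0.2844], [0.4342, 0.4479, 0.7816, -1.4975], [0.0, 0.0, 0.0, 1.0]] dict_keys(['img', 'camera_matrix', 'camera_from_world'])
side [[440.05928498956445, 0.0, 321.14284981432894], [0.0, 440.05928498956445, 197.11432570229803], [0.0, 0.0, 1.0]] [[-0.9911, -0.1327, -0.0031, 0.5731], [0.076, -0.5864, 0.8064, -0.0689], [-0.1088, 0.799, 0.5913, -1.0792], [0.0, 0.0, 0.0, 1.0]] dict_keys(['img', 'camera_matrix', 'camera_from_world'])
```

View pics/scene0.png

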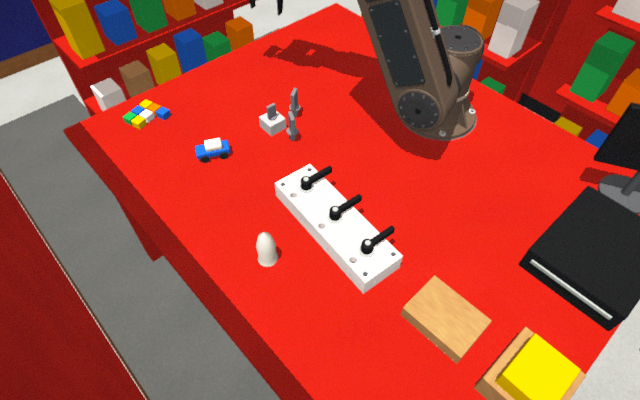

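View pics/side0.png

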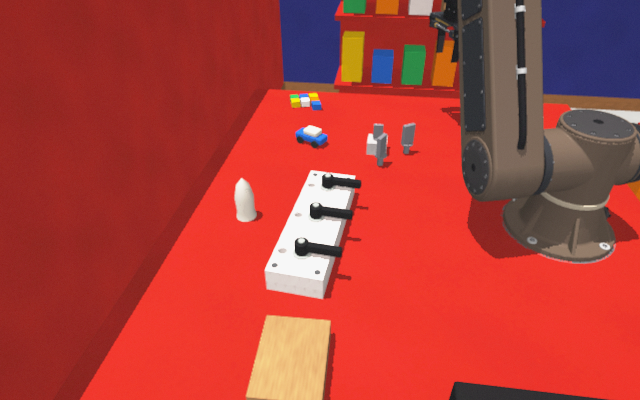

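The scene view shows the rail with hubs near (307,183), (336,212) and (368,246). The stand with its flag is at (272,120), and look-alike flags stand at (294,100) and (292,127). The side view shows the same, with hubs at (328,181), (316,210) and (301,245). I'll zoom in to measure.

```bash
cat > h.py <<'E'
import numpy as np,cv2,pickle
def load(n): return pickle.load(open(f"pics/{n}.pkl","rb"))
def at_z(f,uv,z):
    K,T=f["camera_matrix"],f["camera_from_world"]; p=np.linalg.solve(K,[*uv,1.]); d=T[:3,:3].T@(p*[1,-1,-1]); c=-T[:3,:3].T@T[:3,3]
    return c+d*(z-c[2])/d[2]
def proj(f,X):
    T=f["camera_from_world"]; q=(T[:3,:3]@np.asarray(X)+T[:3,3])*[1,-1,-1]; q=f["camera_matrix"]@q; return q[:2]/q[2]
def tri(fs,uvs):
    A=[];b=[]
    for f,uv in zip(fs,uvs):
        c=at_z(f,uv,1.);d=at_z(f,uv,0)-c;d/=np.linalg.norm(d);P=np.eye(3)-np.outer(d,d);A.append(P);b.append(P@c)
    return np.linalg.lstsq(np.vstack(A),np.hstack(b),rcond=None)[0]
E
python3 - <<'E'
from h import *
a=load("scene0")["img"][155:300,265:415]; b=load("side0")["img"][160:300,255:375]
c=load("scene0")["img"][80:150,245:325]; d=load("side0")["img"][110:180,350:430]
r=lambda i,s:cv2.resize(i,None,fx=s,fy=s,interpolation=cv2.INTER_CUBIC)
out=np.zeros((600,800,3),np.uint8)
def put(i,y,x): out[y:y+i.shape[0],x:x+i.shape[1]]=i
put(r(a,2.6),0,0); put(r(b,2.6),0,400); 
out2=np.zeros((350,800,3),np.uint8); out2[:,:400]=r(c,5); out2[:,400:]=r(d,5)
cv2.imwrite("pics/c1.png",out[:380,:,::-1]); cv2.imwrite("pics/c2.png",out2[...,::-1])
# hub guess: top at .088
for n,L in (("scene0",[(307,183),(336,212),(368,246)]),("side0",[(328,181),(316,210),(301,245)])):
    for p in L: print(n,at_z(load(n),p,.08).round(3))
E
```

```text
scene0 [ 0.568 -0.007  0.08 ]
scene0 [0.578 0.115 0.08 ]
scene0 [0.591 0.239 0.08 ]
side0 [ 0.561 -0.003  0.08 ]
side0 [0.574 0.117 0.08 ]
side0 [0.588 0.237 0.08 ]
```

View pics/c1.png

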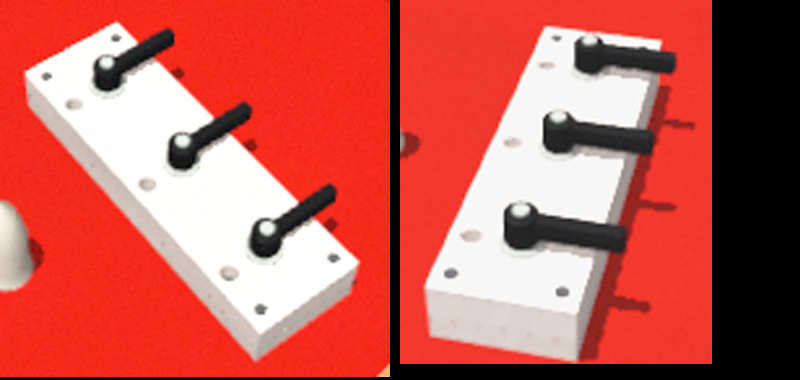

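View pics/c2.png

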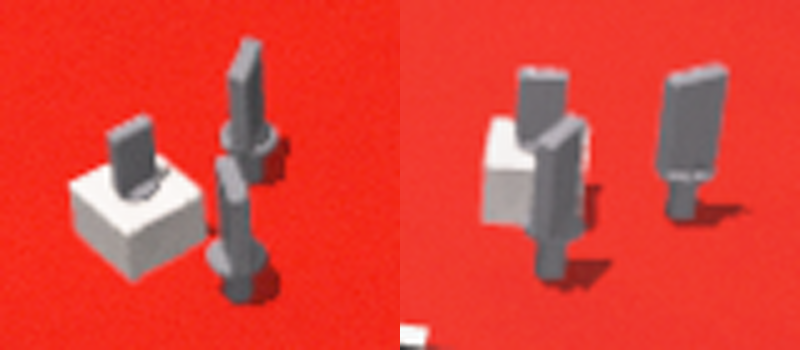

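```bash
python3 - <<'E'
from h import *
from scipy.optimize import least_squares
S,D=load("scene0"),load("side0")
A=lambda L:[(x/2.6+265,y/2.6+155) for x,y in L]; B=lambda L:[((x-400)/2.6+255,y/2.6+160) for x,y in L]
ys=[.125,0,-.125]   # lever1 at +y
cor=[(.06,-.19),(-.06,-.19),(.06,.19),(-.06,.19)]
obs=[]
for f,g,so,ca,co in ((S,A,[(74,104),(148,184),(229,273)],[(106,63),(182,141),(267,228)],[(26,73),(117,22),(255,333),(358,263)]),
                 (D,B,[(547,65),(513,142),(471,236)],[(590,40),(558,117),(520,210)],[(545,27),(661,40),(427,290),(582,315)])):
    for p,y in zip(g(so),ys[::-1]): obs.append((f,p,"s",y,.055))
    for p,y in zip(g(ca),ys[::-1]): obs.append((f,p,"h",y,.088))
    for p,c in zip(g(co),cor): obs.append((f,p,c,0,.055))
def res(v,o=obs):
    r=[];c,s=np.cos(v[2]),np.sin(v[2])
    for f,p,k,y,z in o:
        l=(v[4]+.042,y) if k=="s" else (v[4],y) if k=="h" else k
        r.append(proj(f,[v[0]+c*l[0]-s*l[1],v[1]+s*l[0]+c*l[1],z+v[3]])-p)
    return np.ravel(r)
q=least_squares(res,[.58,.115,-.1,0,0],loss="soft_l1"); v=q.x
print("rail x,y,yawdeg,dz,dx",v.round(4),np.degrees(v[2]).round(2)); print(np.abs(q.fun.reshape(-1,2)).round(1).tolist())
for n,fs in (("scene",S),("side",D)):
    print(n,least_squares(lambda v:res(np.r_[v,0,0],[o for o in obs if o[0] is fs]),[.58,.115,-.1]).x.round(4))
c,s=np.cos(v[2]),np.sin(v[2])
for i,y in enumerate(ys):
    print("lever",i+1,(v[0]-s*y).round(4),(v[1]+c*y).round(4))
a=lambda x,y:(x/5+245,y/5+80); b=lambda x,y:((x-400)/5+350,y/5+110)
print("tabtop scene",at_z(S,a(111,130),.09),at_z(S,a(152,118),.09))
print("tabtop side",at_z(D,b(520,71),.09),at_z(D,b(567,75),.09))
print("tri",tri((S,D),(a(111,130),b(567,75))),tri((S,D),(a(152,118),b(520,71))))
print("stand sc",[at_z(S,a(*p),.04).round(4)[:2].tolist() for p in ((68,187),(130,232),(205,192))],"side",[at_z(D,b(*p),.04).round(4)[:2].tolist() for p in((495,118),(483,168))])
print("decoys foot",at_z(S,a(238,298),0),at_z(D,b(550,275),0),at_z(S,a(252,180),0),at_z(D,b(681,215),0))
print("decoy tops",tri((S,D),(a(231,163),b(567,122))),tri((S,D),(a(250,43),b(697,70))))
E
```

```text
rail x,y,yawdeg,dz,dx [ 0.5754  0.1095 -0.0947 -0.0025  0.001 ] -5.42
[[0.0, 0.7], [0.3, 0.8], [0.0, 1.1], [0.1, 0.1], [0.0, 0.0], [0.2, 0.1], [0.3, 0.6], [0.1, 0.2], [2.3, 0.9], [0.2, 0.8], [0.3, 0.2], [0.2, 0.2], [0.2, 0.1], [0.8, 1.1], [0.3, 1.0], [0.0, 1.2], [0.2, 0.6], [0.3, 1.0], [0.5, 0.5], [2.0, 0.2]]
scene [ 0.5787  0.1115 -0.1015]
side [ 0.5748  0.1109 -0.0895]
lever 1 0.5872 0.2339
lever 2 0.5754 0.1095
lever 3 0.5635 -0.015
tabtop scene [ 0.45925773 -0.3126926   0.09      ] [ 0.43361096 -0.30479796  0.09      ]
tabtop side [ 0.45900994 -0.30771881  0.09      ] [ 0.43092548 -0.30603216  0.09      ]
tri [ 0.43381012 -0.34694947  0.06317687] [ 0.45560411 -0.27634495  0.11164223]
stand sc [[0.4793, -0.3376], [0.4763, -0.2792], [0.4184, -0.2766]] side [[0.4724, -0.3407], [0.4767, -0.2761]]
decoys foot [ 0.43897618 -0.22300412  0.        ] [ 0.4321309  -0.22391263  0.        ] [ 3.60407622e-01 -3.01326658e-01 -1.11022302e-16] [ 0.35363699 -0.30429907  0.        ]
decoy tops [ 0.42988365 -0.23394448  0.09700807] [ 0.3535548  -0.30619388  0.10080415]
```

Call:
{"op": "drive_tool", "data": {
  "motion": [
    [0,0,0,-6.8],
    [0,0,0,-6.8],
    [0,0,0,-6.8],
    [0,0,0,-6.8],
    [0,0,0,-6.8],
    [0,0,0,-6.8],
    [0,0,0,-6.8],
    [0,0,0,-6.8],
    [0,0,0,-6.8]
  ],
  "grip": 1
}}

```text
time: 0.85
tool_pos: [0.2439, -0.5735, 0.2107]
ee_rot: [-179.8, -0.4, 86.8]
force: [-0.7, -0.1, 0.6]
finger_gap: 0.0407
```

```bash
cat > go.py <<'E'
# rows to reach a target given in world: prints tool-axis shift and turn
import sys,numpy as np
from rig import get_state
from scipy.spatial.transform import Rotation as R
def show(t,yaw=None):
    s=get_state();r=R.from_euler("xyz",s["ee_rot"],degrees=True)
    d=r.inv().apply(np.array(t)-s["tool_pos"])
    print("tcp",s["tool_pos"].round(4),"rpy",s["ee_rot"].round(2),"F",s["force"].round(2),"gap",round(s["finger_gap"],4),"t",round(s["time"],2)); print("shift mm",(d*1e3).round(1),"rows",np.ceil(np.linalg.norm(d)/.04), "turn",None if yaw is None else round((s["ee_rot"][2]-yaw+180)%360-180,2))
if __name__=="__main__":
    a=list(map(float,sys.argv[1:])); show(a[:3],a[3] if len(a)>3 else None)
E
python3 go.py 0.506 -0.048 0.215 84.5
```

```text
tcp [ 0.2439 -0.5735  0.2107] rpy [-179.85   -0.43   86.84] F [-0.7  -0.1   0.58] gap 0.0407 t 0.85
shift mm [539.2 232.7  -0.9] rows 15.0 turn 2.34
```

Call:
{"op": "drive_tool", "data": {
  "motion": [
    [0.036,0.0155,0,0.2],
    [0.036,0.0155,0,0.2],
    [0.036,0.0155,0,0.2],
    [0.036,0.0155,0,0.2],
    [0.036,0.0155,0,0.2],
    [0.036,0.0155,0,0.2],
    [0.036,0.0155,0,0.2],
    [0.036,0.0155,0,0.2],
    [0.036,0.0155,0,0.2],
    [0.036,0.0155,0,0.2]
  ]
}}

```text
time: 1.68
tool_pos: [0.4227, -0.2141, 0.2093]
ee_rot: [-179.7, -0.6, 84.8]
force: [1.1, -0.1, -0.5]
finger_gap: 0.0006
```

```bash
python3 go.py 0.506 -0.048 0.215 84.5
```

```text
tcp [ 0.4227 -0.2141  0.2093] rpy [-179.66   -0.58   84.83] F [ 1.09 -0.12 -0.5 ] gap 0.0006 t 1.68
shift mm [172.9  68.   -4.4] rows 5.0 turn 0.33
```

Call:
{"op": "drive_tool", "data": {
  "motion": [
    [0.034,0.0135,0,0],
    [0.034,0.0135,0,0],
    [0.034,0.0135,0,0],
    [0.034,0.0135,0,0],
    [0.025,0.01,0.0,0],
    [0,0,0,0]
  ]
}}

```text
time: 2.18
tool_pos: [0.5047, -0.0453, 0.2102]
ee_rot: [-179.6, -0.6, 85.1]
force: [-0.5, -0.5, 0.2]
finger_gap: 0.0004
```

```bash
python3 go.py 0.506 -0.048 0.066 84.5; python3 - <<'E'
from rig import eyes
import cv2,pickle
f=eyes.grab_frame("wrist"); pickle.dump(f,open("pics/w1.pkl","wb")); cv2.imwrite("pics/w1.png",f["img"][...,::-1]); print(f["camera_matrix"],f["camera_from_world"].round(3))
E
```

```text
tcp [ 0.5047 -0.0453  0.2102] rpy [-179.63   -0.64   85.06] F [-0.49 -0.49  0.22] gap 0.0004 t 2.18
shift mm [ -4.2   2.5 144.1] rows 4.0 turn 0.56
[[309.70691629   0.         321.16597284]
 [  0.         309.70691629 196.93120808]
 [  0.           0.           1.        ]] [[ 0.996 -0.087 -0.005 -0.506]
 [ 0.084  0.971 -0.224  0.026]
 [ 0.024  0.222  0.975 -0.387]
 [ 0.     0.     0.     1.   ]]
```

View pics/w1.png

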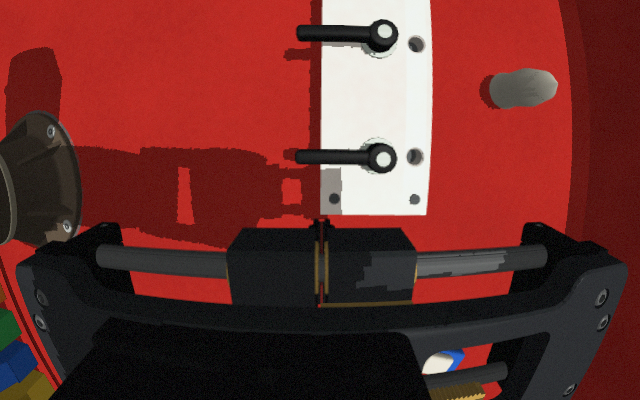

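The wrist view shows lever 3's cap at (382,158) with its socket at (415,157), and lever 2's cap at (384,33) with its socket at (416,44). The rail's corner is at (321,214). I'll refine the rail pose from these.

```bash
cat >> h.py <<'E'
def fe_at_z(f,uv,z):
    K,T=f["camera_matrix"],f["camera_from_world"]; n=(np.array(uv)-K[:2,2])/K[0,0]; th=np.linalg.norm(n)
    p=np.r_[n/th*np.sin(th),np.cos(th)]*[1,-1,-1]; d=T[:3,:3].T@p; c=-T[:3,:3].T@T[:3,3]; return c+d*(z-c[2])/d[2]
E
python3 - <<'E'
from h import *
f=load("w1")
for n,uv,z in (("cap3",(383,158),.088),("sock3",(415,157),.055),("cap2",(384,33),.088),("sock2",(416,44),.055),("arm3 end",(297,157),.075),("arm2 end",(297,33),.075),("corner",(321,214),.055),("corner2",(427,214),.055),("rocket",(500,90),0.03)): print(n,fe_at_z(f,uv,z).round(4))
E
```

```text
cap3 [ 0.5666 -0.0166  0.088 ]
sock3 [ 0.6086 -0.0217  0.055 ]
cap2 [0.5782 0.1054 0.088 ]
sock2 [0.6201 0.1026 0.055 ]
arm3 end [ 0.4836 -0.0101  0.075 ]
arm2 end [0.4946 0.115  0.075 ]
corner [ 0.5016 -0.0762  0.055 ]
corner2 [ 0.6215 -0.0874  0.055 ]
rocket [0.738  0.0547 0.03  ]
```

Call:
{"op": "drive_tool", "data": {
  "motion": [
    [-0.006,0.003,0.036,0.5],
    [0,0,0.036,0],
    [0,0,0.036,0],
    [0,0,0.02,0],
    [0,0,0.013,0],
    [0,0,0,0]
  ]
}}

```text
time: 2.73
tool_pos: [0.505, -0.0553, 0.0647]
ee_rot: [-179.8, -0.5, 84.6]
force: [-0.3, 0.0, -0.4]
finger_gap: 0.0004
```

```bash
python3 go.py 0.509 -0.030 0.067 84.5
```

```text
tcp [ 0.505  -0.0553  0.0647] rpy [-179.81   -0.53   84.57] F [-0.33  0.04 -0.36] gap 0.0004 t 2.73
shift mm [25.6  1.6 -2.1] rows 1.0 turn 0.07
```

Call:
{"op": "drive_tool", "data": {
  "motion": [
    [0.014,0.0015,-0.002,0],
    [0.006,0,0,0],
    [0,0,0,0]
  ]
}}

```text
time: 2.98
tool_pos: [0.5075, -0.0377, 0.0671]
ee_rot: [-179.7, -0.5, 84.4]
force: [0.3, -0.7, 0.8]
finger_gap: 0.0007
```

Call:
{"op": "drive_tool", "data": {
  "motion": [
    [0.0015,0,0,0],
    [0.0015,0,0,0],
    [0.0015,0,0,0],
    [0,0,0,0]
  ]
}}

```text
time: 3.32
tool_pos: [0.5086, -0.0343, 0.0695]
ee_rot: [-179.9, -0.5, 84.4]
force: [-0.1, -0.5, 1.0]
finger_gap: 0.0005
```

Call:
{"op": "drive_tool", "data": {
  "motion": [
    [0.0015,0,0,0],
    [0.0015,0,0,0]
  ]
}}

```text
time: 3.48
tool_pos: [0.5091, -0.0316, 0.07]
ee_rot: [-179.9, -0.5, 84.4]
force: [0.6, -0.6, 0.1]
finger_gap: 0.0004
```

Call:
{"op": "drive_tool", "data": {
  "motion": [
    [0.0015,0,0.001,0],
    [0.0015,0,0.001,0]
  ]
}}

```text
time: 3.65
tool_pos: [0.5095, -0.0286, 0.0682]
ee_rot: [-180.0, -0.5, 84.4]
force: [-1.3, -5.1, 3.2]
finger_gap: 0.0005
```

Call:
{"op": "drive_tool", "data": {
  "motion": [
    [0.0015,0,0.001,0],
    [0.0015,0,0.001,0]
  ]
}}

```text
time: 3.82
tool_pos: [0.5101, -0.0262, 0.0664]
ee_rot: [180.0, -0.4, 84.4]
force: [-2.6, -9.4, 7.0]
finger_gap: 0.0003
```

Call:
{"op": "drive_tool", "data": {
  "motion": [
    [0.0015,0,0.0005,0]
  ]
}}

```text
time: 3.9
tool_pos: [0.5103, -0.0254, 0.0661]
ee_rot: [180.0, -0.3, 84.4]
force: [-5.4, -13.1, 8.6]
finger_gap: 0.0003
```

Lever 3 holds: 13 N over about 4 mm, which fits flex alone. It is tight, so I'll back off and go to lever 2.

Call:
{"op": "drive_tool", "data": {
  "motion": [
    [-0.01,0,0,0],
    [-0.01,0,-0.02,0],
    [0,0,-0.035,0],
    [0.03,0,-0.005,0],
    [0.04,0,0,0],
    [0.04,0,0,0],
    [0.02,0,0,0],
    [0,0,0,0]
  ]
}}

```text
time: 4.57
tool_pos: [0.5218, 0.0851, 0.1287]
ee_rot: [180.0, -0.4, 84.1]
force: [0.3, 0.9, 0.3]
finger_gap: 0.0006
```

```bash
python3 go.py 0.519 0.078 0.068 84.5
```

```text
tcp [0.5218 0.0851 0.1287] rpy [179.98  -0.43  84.11] F [0.29 0.94 0.25] gap 0.0006 t 4.57
shift mm [-7.8 -2.1 60.7] rows 2.0 turn -0.39
```

Call:
{"op": "drive_tool", "data": {
  "motion": [
    [-0.008,-0.002,0,0],
    [0,0,0.03,0],
    [0,0,0.02,0],
    [0,0,0.01,0],
    [0,0,0.0,0]
  ]
}}

```text
time: 4.98
tool_pos: [0.5182, 0.0731, 0.0667]
ee_rot: [179.9, -0.4, 84.2]
force: [0.4, -0.8, 0.0]
finger_gap: 0.0002
```

Call:
{"op": "drive_tool", "data": {
  "motion": [
    [0.005,0,0,0],
    [0.003,0,0,0],
    [0.002,0,0,0]
  ]
}}

```text
time: 5.23
tool_pos: [0.519, 0.0802, 0.0672]
ee_rot: [180.0, -0.4, 84.0]
force: [0.1, 0.3, -0.3]
finger_gap: 0.0005
```

Call:
{"op": "drive_tool", "data": {
  "motion": [
    [0.0015,0,0.0005,0],
    [0.0015,0,0.0005,0]
  ]
}}

```text
time: 5.4
tool_pos: [0.52, 0.0833, 0.0675]
ee_rot: [179.9, -0.4, 84.0]
force: [0.9, -0.8, 0.7]
finger_gap: 0.0006
```

Call:
{"op": "drive_tool", "data": {
  "motion": [
    [0.003,0,0.0005,0],
    [0.003,0,0.0005,0],
    [0.0015,0,0.0003,0]
  ]
}}

```text
time: 5.65
tool_pos: [0.5213, 0.0917, 0.0673]
ee_rot: [179.7, -0.5, 84.0]
force: [-0.2, 0.5, -0.4]
finger_gap: 0.0001
```

Call:
{"op": "drive_tool", "data": {
  "motion": [
    [0.0015,0,0.0003,0],
    [0.0015,0,0.0003,0]
  ]
}}

```text
time: 5.82
tool_pos: [0.5217, 0.0953, 0.0668]
ee_rot: [179.7, -0.5, 84.0]
force: [-0.1, -2.6, 1.2]
finger_gap: 0.0004
```

Call:
{"op": "drive_tool", "data": {
  "motion": [
    [0.0015,0,0.0003,0],
    [0.001,0,0.0003,0]
  ]
}}

```text
time: 5.98
tool_pos: [0.5217, 0.0976, 0.0664]
ee_rot: [179.8, -0.4, 84.1]
force: [-1.2, -8.8, 5.6]
finger_gap: 0.0005
```

Call:
{"op": "drive_tool", "data": {
  "motion": [
    [0.001,0,-0.0005,0]
  ]
}}

```text
time: 6.07
tool_pos: [0.5217, 0.0981, 0.0668]
ee_rot: [179.8, -0.3, 84.1]
force: [1.3, -8.5, -4.9]
finger_gap: 0.0005
```

Call:
{"op": "drive_tool", "data": {
  "motion": [
    [0.001,0,0,0]
  ]
}}

```text
time: 6.15
tool_pos: [0.5217, 0.0983, 0.0666]
ee_rot: [179.8, -0.3, 84.1]
force: [-0.1, -10.8, -0.5]
finger_gap: 0.0003
```

Lever 2 holds 10.8 N, so it is tight too. Next is lever 1.

Call:
{"op": "drive_tool", "data": {
  "motion": [
    [-0.01,0,0,0],
    [-0.01,0,-0.02,0],
    [0,0,-0.035,0],
    [0.03,0,-0.005,0],
    [0.04,0,0,0],
    [0.04,0,0,0],
    [0.012,0,0,0],
    [0,0,0,0]
  ]
}}

```text
time: 6.82
tool_pos: [0.5327, 0.1993, 0.1296]
ee_rot: [179.8, -0.4, 83.8]
force: [-0.2, -0.1, 0.6]
finger_gap: 0.0003
```

```bash
python3 go.py 0.532 0.206 0.068 84.5
```

```text
tcp [0.5327 0.1993 0.1296] rpy [179.84  -0.4   83.83] F [-0.16 -0.05  0.56] gap 0.0003 t 6.82
shift mm [ 6.1 -1.5 61.6] rows 2.0 turn -0.67
```

Call:
{"op": "drive_tool", "data": {
  "motion": [
    [0,-0.001,0.03,-0.5],
    [0,0,0.02,0],
    [0,0,0.01,0],
    [0,0,0,0],
    [0.004,0,0,0],
    [0.004,0,0,0],
    [0.003,0,0,0]
  ]
}}

```text
time: 7.4
tool_pos: [0.5336, 0.207, 0.0692]
ee_rot: [179.8, -0.4, 84.3]
force: [-0.3, -0.1, 0.7]
finger_gap: 0.0004
```

Call:
{"op": "drive_tool", "data": {
  "motion": [
    [0.002,0,0.0,0],
    [0.002,0,0.0,0],
    [0.002,0,0.0,0]
  ]
}}

```text
time: 7.65
tool_pos: [0.5352, 0.214, 0.0714]
ee_rot: [179.6, -0.5, 84.3]
force: [-0.7, -0.2, 0.0]
finger_gap: 0.0003
```

Call:
{"op": "drive_tool", "data": {
  "motion": [
    [0.002,0,0.0,0],
    [0.0015,0,0.0,0]
  ]
}}

```text
time: 7.82
tool_pos: [0.5359, 0.2181, 0.0722]
ee_rot: [179.5, -0.5, 84.3]
force: [-0.3, 0.4, 0.4]
finger_gap: 0.0003
```

Call:
{"op": "drive_tool", "data": {
  "motion": [
    [0.0015,0,0.0,0],
    [0.0015,0,0.0,0]
  ]
}}

```text
time: 7.98
tool_pos: [0.5359, 0.221, 0.0722]
ee_rot: [179.6, -0.5, 84.4]
force: [-0.2, -5.3, 0.5]
finger_gap: 0.0003
```

Call:
{"op": "drive_tool", "data": {
  "motion": [
    [0.0015,0,0.0005,0],
    [0.0015,0,0.0005,0]
  ]
}}

```text
time: 8.15
tool_pos: [0.536, 0.2233, 0.0715]
ee_rot: [179.6, -0.4, 84.4]
force: [-1.3, -5.9, 3.9]
finger_gap: 0.0006
```

Call:
{"op": "drive_tool", "data": {
  "motion": [
    [0.0015,0,0.0005,0],
    [0.0015,0,0.0005,0]
  ]
}}

```text
time: 8.32
tool_pos: [0.5361, 0.2254, 0.0708]
ee_rot: [179.6, -0.3, 84.4]
force: [-1.7, -6.1, 3.7]
finger_gap: 0.0004
```

Call:
{"op": "drive_tool", "data": {
  "motion": [
    [0.0015,0,0.0005,0],
    [0.0015,0,0.0005,0]
  ]
}}

```text
time: 8.48
tool_pos: [0.5362, 0.2274, 0.0702]
ee_rot: [179.7, -0.2, 84.4]
force: [-0.9, -6.1, 3.6]
finger_gap: 0.0005
```

Force stays steady at about 6 N while the lever moves, so lever 1 is the loose one. I'll follow the arc.

Call:
{"op": "drive_tool", "data": {
  "motion": [
    [0.0035,-0.0009,0.0002,3],
    [0.0035,-0.0009,0.0002,3],
    [0.0035,-0.0009,0.0002,3],
    [0.0035,-0.0009,0.0002,3]
  ]
}}

```text
time: 8.82
tool_pos: [0.536, 0.2396, 0.0701]
ee_rot: [179.6, -0.1, 72.0]
force: [0.3, -5.9, 2.1]
finger_gap: 0.0004
```

```bash
cat > arc.py <<'E'
import numpy as np
from rig import get_state
s=get_state(); ax=np.array([.590,.232]); yaw=np.radians(s["ee_rot"][2]); d=s["tool_pos"][:2]-ax
tx=np.array([np.cos(yaw),np.sin(yaw)]); ty=np.array([tx[1],-tx[0]])
print("rel tool x,y",d@tx,d@ty,"phi by yaw",84.5-np.degrees(yaw),"Ftool",s["force"][:2]@tx,s["force"][:2]@ty)
r=np.hypot(*d); rail=np.radians(-5.5); al=np.pi+rail-np.arctan2(d[1],d[0]); print("phi by pos", np.degrees(al)+np.degrees(np.arcsin(.017/r)),"r",r)
E
python3 arc.py
```

```text
rel tool x,y -0.00952625556998089 -0.053726666316714695 phi by yaw 12.529916762056345 Ftool -5.551931398070912 2.100824340373228
phi by pos 20.628400781159147 r 0.05456467922284706
```

Call:
{"op": "drive_tool", "data": {
  "motion": [
    [0.0025,-0.0009,0.0002,6],
    [0.0025,-0.0009,0.0002,6],
    [0.003,-0.0009,0.0002,4],
    [0.003,-0.0009,0.0002,4]
  ]
}}

```text
time: 9.15
tool_pos: [0.5359, 0.2493, 0.0695]
ee_rot: [179.8, 0.2, 51.0]
force: [-2.1, -3.2, 2.8]
finger_gap: 0.0
```

```bash
python3 arc.py
```

```text
rel tool x,y -0.020538368510372954 -0.052934626471652306 phi by yaw 33.48833793612644 Ftool -3.8018196099393036 0.4014260353066285
phi by pos 29.70416959046272 r 0.056779391162297896
```

Call:
{"op": "drive_tool", "data": {
  "motion": [
    [0.0035,-0.0005,0.0,1.5],
    [0.0035,-0.0005,0.0,2.5],
    [0.0035,-0.0009,0.0,2.5],
    [0.003,-0.0009,0.0,2.5]
  ]
}}

```text
time: 9.48
tool_pos: [0.5406, 0.2599, 0.0693]
ee_rot: [179.8, 0.5, 41.4]
force: [-1.9, -4.5, 2.0]
finger_gap: 0.0006
```

```bash
python3 arc.py
```

```text
rel tool x,y -0.01860258073705285 -0.05358566711617033 phi by yaw 43.06931125198598 Ftool -4.389316591137907 2.1460516194595054
phi by pos 41.3643270049284 r 0.05672283253120906
```

Call:
{"op": "drive_tool", "data": {
  "motion": [
    [0.003,-0.0005,0.0,2.5],
    [0.0025,-0.0005,0.0,2.5]
  ]
}}

```text
time: 9.65
tool_pos: [0.5428, 0.2636, 0.0691]
ee_rot: [179.8, 0.8, 36.2]
force: [-3.7, -3.0, 3.7]
finger_gap: 0.0003
```

Call:
{"op": "drive_tool", "data": {
  "motion": [
    [0.002,-0.0005,0.0,2],
    [0.0015,-0.0003,0.0,1]
  ]
}}

```text
time: 9.82
tool_pos: [0.544, 0.2659, 0.069]
ee_rot: [179.8, 1.0, 32.9]
force: [-3.5, -3.8, 2.4]
finger_gap: 0.0003
```

```bash
python3 arc.py
```

```text
rel tool x,y -0.020182339854710702 -0.053461184131807636 phi by yaw 51.562921876074896 Ftool -4.971489612485861 1.323657073033659
phi by pos 48.18788728639803 r 0.05714389775633164
```

Call:
{"op": "drive_tool", "data": {
  "motion": [
    [0.0015,0,0.0,0],
    [0.0015,0,0.0,0]
  ]
}}

```text
time: 9.98
tool_pos: [0.5457, 0.2673, 0.0689]
ee_rot: [179.8, 1.1, 33.0]
force: [-5.1, -2.5, 3.9]
finger_gap: 0.0009
```

Call:
{"op": "drive_tool", "data": {
  "motion": [
    [0.0015,0,0.0,0],
    [0.0015,0,0.0,0]
  ]
}}

```text
time: 10.15
tool_pos: [0.5465, 0.2682, 0.0688]
ee_rot: [179.9, 1.4, 33.1]
force: [-8.5, -8.5, 8.1]
finger_gap: 0.0004
```

Call:
{"op": "drive_tool", "data": {
  "motion": [
    [0.0015,0,0.0,0]
  ]
}}

```text
time: 10.23
tool_pos: [0.5467, 0.2683, 0.0688]
ee_rot: [179.9, 1.6, 33.2]
force: [-8.9, -8.6, 9.0]
finger_gap: 0.0007
```

```bash
python3 arc.py
```

```text
rel tool x,y -0.016413915509118828 -0.05404734210852248 phi by yaw 51.34820009888783 Ftool -12.175250971483653 2.297355797686522
phi by pos 51.97054906528246 r 0.05648479274403119
```

Call:
{"op": "drive_tool", "data": {
  "motion": [
    [0.001,0,-0.0005,0],
    [0.0008,0,0,0]
  ]
}}

```text
time: 10.4
tool_pos: [0.546, 0.2677, 0.0689]
ee_rot: [179.9, 2.0, 33.3]
force: [-5.1, -5.8, 6.7]
finger_gap: 0.0004
```

Call:
{"op": "drive_tool", "data": {
  "motion": [
    [-0.015,0,0,0],
    [-0.015,0,-0.01,0],
    [0,0,-0.035,0],
    [0,0,-0.04,0],
    [0,0,-0.03,0],
    [0,0,0,0]
  ]
}}

```text
time: 10.9
tool_pos: [0.5242, 0.2538, 0.1872]
ee_rot: [-180.0, 2.0, 33.6]
force: [-0.3, 0.2, 0.7]
finger_gap: 0.0006
```

```bash
python3 go.py 0.44 -0.23 0.22 70; python3 - <<'E'
from rig import eyes
import cv2,pickle
f=eyes.grab_frame("scene"); pickle.dump(f,open("pics/s2.pkl","wb")); cv2.imwrite("pics/s2.png",cv2.resize(f["img"][100:300,250:430],None,fx=3,fy=3,interpolation=2)[...,::-1])
E
```

```text
tcp [0.5242 0.2538 0.1872] rpy [-180.      1.96   33.64] F [-0.3   0.24  0.74] gap 0.0006 t 10.9
shift mm [-339.   356.1  -21.2] rows 13.0 turn -36.36
```

View pics/s2.png

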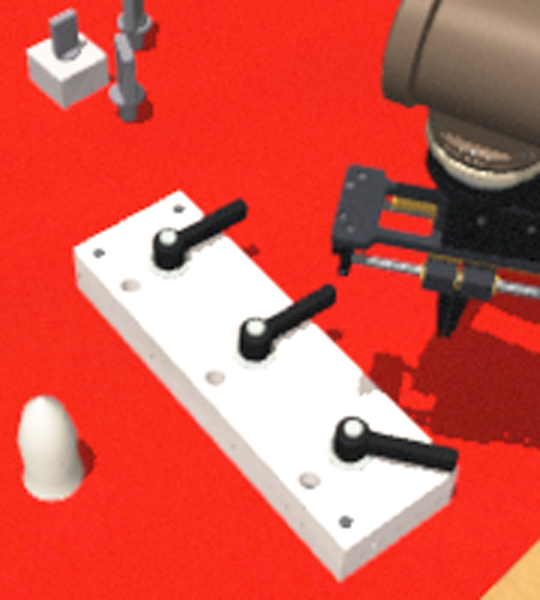

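The picture shows lever 1's arm turned (cap (352,430), end (455,458)), while levers 2 and 3 are as found. I'll check the turn angle against the other two in the same way.

```bash
python3 - <<'E'
from h import *
f=load("s2")
for n,c,e in (("1",(352,430),(453,459)),("2",(257,328),(332,292)),("3",(169,240),(242,207))):
    g=lambda p,z:at_z(f,(250+p[0]/3,100+p[1]/3),z)
    C,E=g(c,.088),g(e,.075); d=(E-C)[:2]; print(n,C.round(4),E.round(4),"len",np.hypot(*d).round(4),"turn",((180-5.5-np.degrees(np.arctan2(d[1],d[0]))+180)%360-180).round(1))
E
```

```text
1 [0.5913 0.2359 0.088 ] [0.5449 0.3038 0.075 ] len 0.0822 turn 50.1
2 [0.5769 0.1121 0.088 ] [0.4944 0.1208 0.075 ] len 0.083 turn 0.5
3 [ 0.567  -0.0105  0.088 ] [ 0.484  -0.0042  0.075 ] len 0.0833 turn -1.2
```

Call:
{"op": "drive_tool", "data": {
  "motion": [
    [0,0,-0.01,7],
    [0,0,-0.01,7],
    [0,0,-0.01,7],
    [0,0,0,7],
    [0,0,0,7],
    [0,0,0,6],
    [0,0,0,0]
  ],
  "grip": 0.4
}}

```text
time: 11.53
tool_pos: [0.5247, 0.2551, 0.2101]
ee_rot: [178.7, 1.7, -8.6]
force: [-0.5, 0.0, -0.4]
finger_gap: 0.0419
```

```bash
python3 go.py 0.397 -0.30 0.22 -10
```

```text
tcp [0.5247 0.2551 0.2101] rpy [178.66   1.67  -8.59] F [-0.53  0.02 -0.43] gap 0.0419 t 11.53
shift mm [-43.6 568.    4.6] rows 15.0 turn 1.41
```

Call:
{"op": "drive_tool", "data": {
  "motion": [
    [-0.003,0.038,0,0.1],
    [-0.003,0.038,0,0.1],
    [-0.003,0.038,0,0.1],
    [-0.003,0.038,0,0.1],
    [-0.003,0.038,0,0.1],
    [-0.003,0.038,0,0.1],
    [-0.003,0.038,0,0.1],
    [-0.003,0.038,0,0.1],
    [-0.003,0.038,0,0.1],
    [-0.003,0.038,0,0.1]
  ]
}}

```text
time: 12.37
tool_pos: [0.44, -0.1251, 0.2104]
ee_rot: [178.8, 2.0, -6.4]
force: [1.4, 0.6, -0.0]
finger_gap: 0.057
```

```bash
python3 go.py 0.397 -0.30 0.22 -10
```

```text
tcp [ 0.44   -0.1251  0.2104] rpy [178.81   2.02  -6.39] F [ 1.42  0.65 -0.02] gap 0.057 t 12.37
shift mm [-23.5 178.7  -5. ] rows 5.0 turn 3.61
```

Call:
{"op": "drive_tool", "data": {
  "motion": [
    [-0.005,0.038,0,0.7],
    [-0.005,0.038,0,0.7],
    [-0.005,0.038,0,0.7],
    [-0.005,0.038,0,0.7],
    [-0.003,0.02,0,0.7],
    [0,0,0,0],
    [0,0,0,0]
  ]
}}

```text
time: 12.95
tool_pos: [0.3902, -0.3073, 0.21]
ee_rot: [178.8, 2.1, -8.7]
force: [0.1, 0.5, -0.6]
finger_gap: 0.057
```

```bash
python3 go.py 0.446 -0.308 0.22 -10; python3 - <<'E'
from rig import eyes
import cv2,pickle
f=eyes.grab_frame("wrist"); pickle.dump(f,open("pics/w2.pkl","wb")); cv2.imwrite("pics/w2.png",f["img"][...,::-1])
E
```

```text
tcp [ 0.3902 -0.3073  0.21  ] rpy [178.83   2.06  -8.67] F [ 0.14  0.46 -0.58] gap 0.057 t 12.95
shift mm [ 54.8  -7.5 -12.2] rows 2.0 turn 1.33
```

View pics/w2.png

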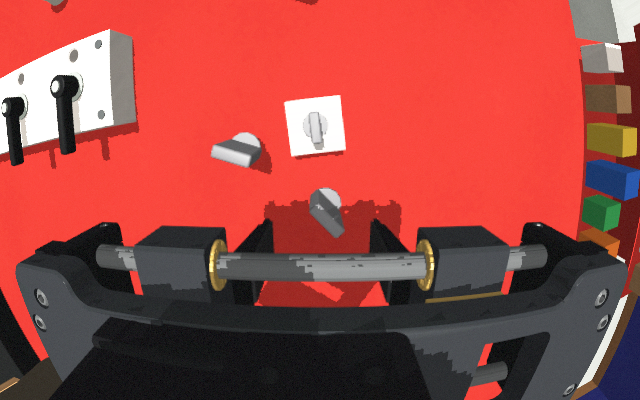

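The wrist view shows the stand (corners (285,101), (340,96), (345,150), (292,156)). Its flag tab runs from (313,113) to (317,143). Decoys are at (240,150) and (326,210).

```bash
python3 - <<'E'
from h import *
f=load("w2"); im=f["img"]
cv2.imwrite("pics/w2c.png",cv2.resize(im[85:165,270:360],None,fx=6,fy=6,interpolation=2)[...,::-1])
P=[fe_at_z(f,p,.04) for p in ((285,101),(340,96),(345,150),(292,156))]
print("stand corners",np.round(P,4)[:,:2].tolist(),"centre",np.mean(P,0).round(4))
a,b=fe_at_z(f,(313,113),.09),fe_at_z(f,(317,143),.09); print("tab",a.round(4),b.round(4),np.linalg.norm(a-b),np.degrees(np.arctan2(*(a-b)[1::-1])))
print("decoys",fe_at_z(f,(245,160),.1),fe_at_z(f,(332,228),.1))
E
```

```text
stand corners [[0.4799, -0.2859], [0.476, -0.3451], [0.4167, -0.342], [0.4191, -0.2836]] centre [ 0.4479 -0.3142  0.04  ]
tab [ 0.462  -0.3139  0.09  ] [ 0.4338 -0.3133  0.09  ] 0.02813488794480602 -1.3167549754780525
decoys [ 0.43042266 -0.24583754  0.1       ] [ 0.35252812 -0.31506153  0.1       ]
```

View pics/w2c.png

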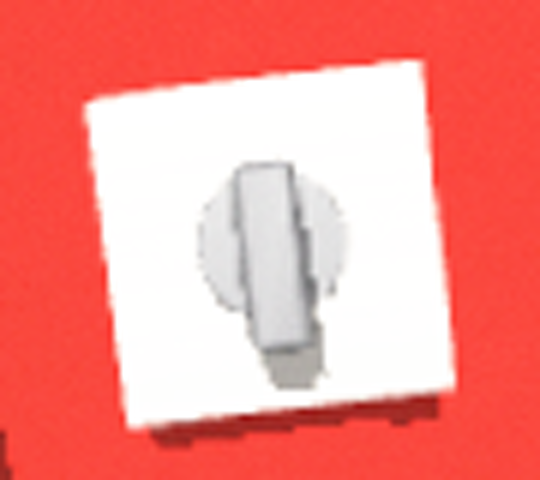

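Call:
{"op": "drive_tool", "data": {
  "motion": [
    [0.03,0,0.02,-3],
    [0.025,0,0.02,-3],
    [0,0,0.02,0],
    [0,0,0,0]
  ],
  "grip": 0.57
}}

```text
time: 13.33
tool_pos: [0.4464, -0.3108, 0.1462]
ee_rot: [179.0, 2.1, -1.7]
force: [-0.6, 1.4, -0.3]
finger_gap: 0.0418
```

```bash
python3 go.py 0.448 -0.3138 0.05 -2.5
```

```text
tcp [ 0.4464 -0.3108  0.1462] rpy [179.01   2.06  -1.71] F [-0.58  1.37 -0.27] gap 0.0418 t 13.33
shift mm [ 5.1  1.2 96.1] rows 3.0 turn 0.79
```

Call:
{"op": "drive_tool", "data": {
  "motion": [
    [0.005,0.0015,0,0.7],
    [0,0,0.03,0],
    [0,0,0.025,0],
    [0,0,0.02,0],
    [0,0,0.01,0],
    [0,0,0,0]
  ]
}}

```text
time: 13.83
tool_pos: [0.453, -0.3109, 0.0639]
ee_rot: [178.8, 1.7, -2.1]
force: [-1.0, 0.3, 0.3]
finger_gap: 0.041
```

```bash
python3 go.py 0.448 -0.3138 0.05 -2.5
```

```text
tcp [ 0.453  -0.3109  0.0639] rpy [178.77   1.73  -2.06] F [-1.05  0.31  0.28] gap 0.041 t 13.83
shift mm [-4.5  2.8 14.2] rows 1.0 turn 0.44
```

Call:
{"op": "drive_tool", "data": {
  "motion": [
    [-0.0045,0.0028,0.0,0.4],
    [0,0,0.01,0],
    [0,0,0.003,0],
    [0,0,0,0]
  ]
}}

```text
time: 14.17
tool_pos: [0.4493, -0.3147, 0.0544]
ee_rot: [178.6, 1.5, -2.5]
force: [0.2, 0.7, -0.2]
finger_gap: 0.0409
```

```bash
python3 go.py 0.448 -0.3138 0.05 -2.5;  python3 - <<'E'
from rig import eyes
import cv2,pickle,numpy as np
f=eyes.grab_frame("wrist"); pickle.dump(f,open("pics/w3.pkl","wb")); g=eyes.grab_frame("side")
cv2.imwrite("pics/w3.png",np.hstack([cv2.resize(f["img"][150:300,220:420],None,fx=2.3,fy=2.3),cv2.resize(g["img"][90:190,340:430],(320,345),interpolation=2)])[...,::-1])
E
```

```text
tcp [ 0.4493 -0.3147  0.0544] rpy [178.56   1.47  -2.48] F [ 0.21  0.66 -0.25] gap 0.0409 t 14.17
shift mm [-1.2 -1.   4.4] rows 1.0 turn 0.02
```

View pics/w3.png

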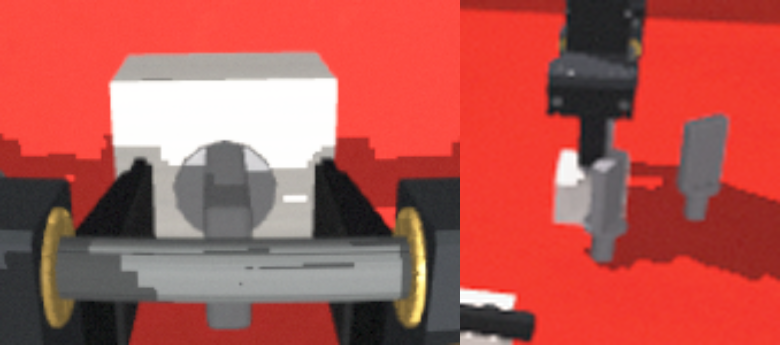

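The tab is centred between the fingers (crop (228,190), fingers at 145 and 320) and square to them. I'll close.

Call:
{"op": "drive_tool", "data": {
  "motion": [
    [-0.001,-0.0005,0.002,0],
    [0,0,0,0],
    [0,0,0,0],
    [0,0,0,0],
    [0,0,0,0],
    [0,0,0,0],
    [0,0,0,0]
  ],
  "grip": 1
}}

```text
time: 14.85
tool_pos: [0.4486, -0.314, 0.0537]
ee_rot: [178.5, 1.4, -2.5]
force: [0.5, -0.0, 0.2]
finger_gap: 0.01
```

Call:
{"op": "drive_tool", "data": {
  "motion": [
    [0,0,-0.01,0],
    [0,0,-0.015,0],
    [0,0,-0.025,0],
    [0,0,-0.03,0],
    [0,0,-0.03,0],
    [0,0,-0.03,0],
    [0,0,0,0]
  ]
}}

```text
time: 15.43
tool_pos: [0.4517, -0.3103, 0.2019]
ee_rot: [178.6, 1.6, -2.5]
force: [0.1, -0.0, 0.5]
finger_gap: 0.0095
```

```bash
python3 go.py 0.632 0.228 0.2 -2.5
```

```text
tcp [ 0.4517 -0.3103  0.2019] rpy [178.63   1.56  -2.47] F [ 0.15 -0.02  0.45] gap 0.0095 t 15.43
shift mm [ 157.  -545.3  -15.4] rows 15.0 turn 0.03
```

Call:
{"op": "drive_tool", "data": {
  "motion": [
    [0.007,-0.037,0,0],
    [0.007,-0.037,0,0],
    [0.007,-0.037,0,0],
    [0.007,-0.037,0,0],
    [0.007,-0.037,0,0],
    [0.007,-0.037,0,0],
    [0.007,-0.037,0,0],
    [0.007,-0.037,0,0],
    [0.007,-0.037,0,0],
    [0.007,-0.037,0,0]
  ]
}}

```text
time: 16.27
tool_pos: [0.5398, 0.0643, 0.195]
ee_rot: [178.2, 1.1, -3.1]
force: [1.7, -0.7, -0.7]
finger_gap: 0.0099
```

```bash
python3 go.py 0.565 0.228 0.19 -2.5
```

```text
tcp [0.5398 0.0643 0.195 ] rpy [178.24   1.06  -3.1 ] F [ 1.67 -0.74 -0.75] gap 0.0099 t 16.27
shift mm [  16.4 -164.9   -0.4] rows 5.0 turn -0.6
```

Call:
{"op": "drive_tool", "data": {
  "motion": [
    [0.004,-0.037,0,0],
    [0.004,-0.037,0,0],
    [0.004,-0.037,0,0],
    [0.003,-0.03,0,0],
    [0.001,-0.008,0,0],
    [0,0,0,0],
    [0,0,0,0]
  ]
}}

```text
time: 16.85
tool_pos: [0.5628, 0.2263, 0.1897]
ee_rot: [178.2, 1.1, -2.6]
force: [-0.0, -1.0, -0.5]
finger_gap: 0.01
```

```bash
python3 go.py 0.632 0.227 0.19 -2.5; python3 - <<'E'
from rig import eyes
import cv2,pickle
f=eyes.grab_frame("wrist"); pickle.dump(f,open("pics/w4.pkl","wb")); cv2.imwrite("pics/w4.png",cv2.resize(f["img"][20:270,170:470],None,fx=2.4,fy=2.4,interpolation=2)[...,::-1])
E
```

```text
tcp [0.5628 0.2263 0.1897] rpy [178.23   1.06  -2.64] F [-0.03 -1.04 -0.51] gap 0.01 t 16.85
shift mm [69.1 -3.9 -1.7] rows 2.0 turn -0.14
```

View pics/w4.png

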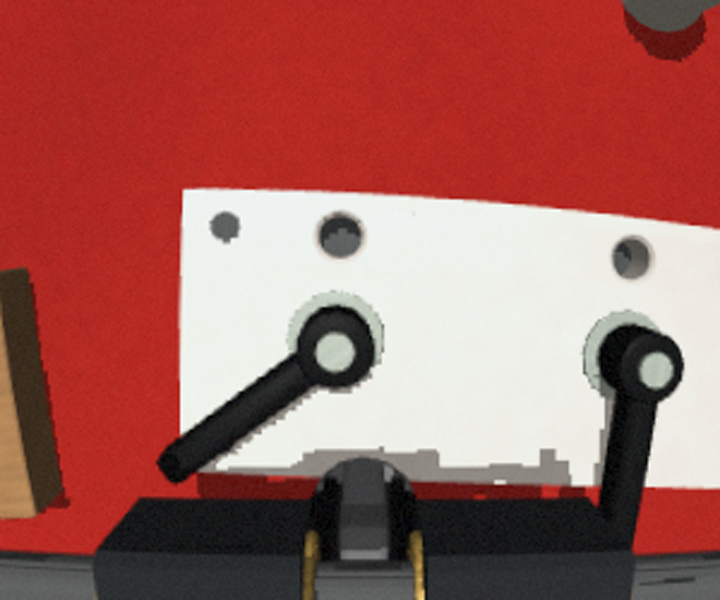

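The wrist view shows socket 1 at crop (341,235), the lever 1 cap at (335,352) and its arm end at (172,466). The collar of the held flag is at the bottom.

```bash
python3 - <<'E'
from h import *
f=load("w4"); g=lambda x,y,z:fe_at_z(f,(170+x/2.4,20+y/2.4),z)
s,c,e=g(341,235,.055),g(335,352,.088),g(172,464,.075); print("sock1",s,"cap1",c,"end",e,"sock-cap",s-c,"sock2",g(632,258,.055))
d=e-c; print("len",np.hypot(*d[:2]),"turn",174.5-np.degrees(np.arctan2(d[1],d[0]))%360)
E
python3 go.py 0.632 0.227 0.13 -2.5
```

```text
sock1 [0.63222044 0.22686473 0.055     ] cap1 [0.58954083 0.23129433 0.088     ] end [0.54587704 0.30010464 0.075     ] sock-cap [ 0.04267961 -0.0044296  -0.033     ] sock2 [0.62006003 0.10341806 0.055     ]
len 0.08149468825708923 turn 52.10270436451705
tcp [0.5628 0.2258 0.1897] rpy [178.23   1.06  -2.68] F [ 0.38  0.4  -0.47] gap 0.0096 t 16.9
shift mm [70.2 -6.3 58.2] rows 3.0 turn -0.18
```

Call:
{"op": "drive_tool", "data": {
  "motion": [
    [0.035,-0.002,0.0,0],
    [0.033,-0.002,0.0,0],
    [0,0,0.02,0],
    [0,0,0.025,0],
    [0,0,0.02,0],
    [0,0,0.01,0],
    [0,0,0,0]
  ]
}}

```text
time: 17.48
tool_pos: [0.6329, 0.2112, 0.1135]
ee_rot: [178.2, 0.9, -3.3]
force: [-0.6, 0.4, -0.5]
finger_gap: 0.01
```

```bash
python3 go.py 0.632 0.227 0.10 -2.5
```

```text
tcp [0.6329 0.2112 0.1135] rpy [178.19   0.93  -3.32] F [-0.61  0.4  -0.46] gap 0.01 t 17.48
shift mm [ -1.6 -16.1  13. ] rows 1.0 turn -0.82
```

Call:
{"op": "drive_tool", "data": {
  "motion": [
    [-0.001,-0.012,0.0,-0.5],
    [0,-0.003,0.005,0],
    [0,0,0.005,0],
    [0,0,0,0]
  ]
}}

```text
time: 17.82
tool_pos: [0.6336, 0.2257, 0.1056]
ee_rot: [178.2, 0.8, -2.9]
force: [-0.4, 1.0, -0.7]
finger_gap: 0.0102
```

```bash
python3 go.py 0.632 0.227 0.097 -2.5
```

```text
tcp [0.6336 0.2257 0.1056] rpy [178.25   0.77  -2.89] F [-0.44  0.96 -0.67] gap 0.0102 t 17.82
shift mm [-1.6 -1.5  8.6] rows 1.0 turn -0.39
```

Call:
{"op": "drive_tool", "data": {
  "motion": [
    [-0.0016,-0.002,0.004,0],
    [0,0,0.004,0],
    [0,0,0,0]
  ]
}}

```text
time: 18.07
tool_pos: [0.6321, 0.2285, 0.0983]
ee_rot: [178.3, 0.6, -2.8]
force: [-0.3, 0.2, 0.1]
finger_gap: 0.0104
```

```bash
python3 go.py 0.632 0.227 0.09 -2.5
```

```text
tcp [0.6321 0.2285 0.0983] rpy [178.28   0.64  -2.83] F [-0.33  0.19  0.07] gap 0.0104 t 18.07
shift mm [0.  1.2 8.4] rows 1.0 turn -0.33
```

Call:
{"op": "drive_tool", "data": {
  "motion": [
    [0,0.0012,0.004,0],
    [0,0,0.004,0],
    [0,0,0.003,0]
  ]
}}

```text
time: 18.32
tool_pos: [0.6322, 0.2272, 0.0874]
ee_rot: [178.3, 0.6, -2.8]
force: [-0.3, 2.8, 0.9]
finger_gap: 0.0099
```

Call:
{"op": "drive_tool", "data": {
  "motion": [
    [0,0.0003,0.003,0],
    [0,0.0003,0.003,0]
  ]
}}

```text
time: 18.48
tool_pos: [0.6321, 0.2271, 0.0809]
ee_rot: [178.4, 0.5, -2.8]
force: [0.2, 4.5, 1.4]
finger_gap: 0.0099
```

The peg is in the hole and touching one wall (+4.5 N in y), so I'll ease towards +y and continue down.

Call:
{"op": "drive_tool", "data": {
  "motion": [
    [0,-0.0015,0.002,0],
    [0,-0.001,0.003,0]
  ]
}}

```text
time: 18.65
tool_pos: [0.6322, 0.2291, 0.0751]
ee_rot: [178.4, 0.6, -2.8]
force: [0.6, -0.6, -0.6]
finger_gap: 0.0099
```

Call:
{"op": "drive_tool", "data": {
  "motion": [
    [0,0,0.003,0],
    [0,0,0.002,0]
  ]
}}

```text
time: 18.82
tool_pos: [0.632, 0.2288, 0.0691]
ee_rot: [178.3, 0.6, -2.8]
force: [-0.3, -1.9, -1.1]
finger_gap: 0.0102
```

Call:
{"op": "drive_tool", "data": {
  "motion": [
    [0,0,0.0015,0]
  ]
}}

```text
time: 18.9
tool_pos: [0.6322, 0.2288, 0.0685]
ee_rot: [178.3, 0.6, -2.8]
force: [-6.6, -0.9, 27.1]
finger_gap: 0.0101
```

Seated: firm contact at z 0.0685, where 0.0687 was expected. I'll relax and release.

Call:
{"op": "drive_tool", "data": {
  "motion": [
    [0,0,-0.0007,0],
    [0,0,0,0]
  ]
}}

```text
time: 19.07
tool_pos: [0.6324, 0.2287, 0.0698]
ee_rot: [178.3, 0.5, -2.8]
force: [-0.6, -0.1, -0.3]
finger_gap: 0.0101
```

Call:
{"op": "drive_tool", "data": {
  "motion": [
    [0,0,0,0],
    [0,0,0,0],
    [0,0,0,0],
    [0,0,0,0],
    [0,0,0,0],
    [0,0,0,0]
  ],
  "grip": 0.57
}}

```text
time: 19.57
tool_pos: [0.6323, 0.2283, 0.069]
ee_rot: [178.3, 0.6, -2.8]
force: [0.4, -0.3, -0.0]
finger_gap: 0.0395
```

Call:
{"op": "drive_tool", "data": {
  "motion": [
    [0,0,-0.01,0],
    [0,0,-0.02,0],
    [0,0,-0.03,0],
    [0,0,-0.035,0],
    [-0.03,0,-0.02,0],
    [-0.035,0,0,0],
    [-0.035,0,0,0],
    [0,0,0,0]
  ]
}}

```text
time: 20.23
tool_pos: [0.5309, 0.2362, 0.1938]
ee_rot: [178.3, 0.5, -2.9]
force: [1.0, 0.8, 0.5]
finger_gap: 0.0412
```

```bash
python3 - <<'E'
from rig import eyes
import cv2,pickle,numpy as np
f=eyes.grab_frame("wrist"); g=eyes.grab_frame("side"); pickle.dump((f,g),open("pics/w5.pkl","wb"))
cv2.imwrite("pics/w5.png",np.hstack([cv2.resize(f["img"][20:270,170:420],(430,430),interpolation=2),cv2.resize(g["img"][160:300,250:370],(369,430),interpolation=2)])[...,::-1])
E
```

```text
(no output)
```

View pics/w5.png

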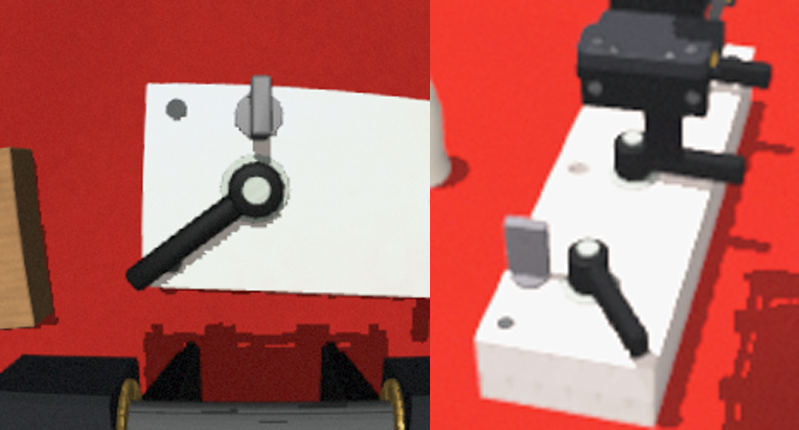

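The flag stands upright with its collar on the rail behind lever 1 (left crop (260,110), right crop (528,255)). The lever is still turned home, and the gripper is clear at z 0.19.

```bash
python3 - <<'E'
from h import *
f=pickle.load(open("pics/w5.pkl","rb"))[0]; g=lambda x,y,z:fe_at_z(f,(170+x*250/430,20+y*250/430),z)
c,e=g(257,190,.088),g(137,278,.075); d=e-c; print("turn",174.5-np.degrees(np.arctan2(d[1],d[0]))%360,"flag collar",g(259,116,.059))
from rig import env; print(env.job_done())
E
```

```text
turn 51.71252057970372 flag collar [0.63114912 0.22685843 0.059     ]
the job is handed in; nothing more can be done
None
```

Lever 1, at the +y end, was the loose one. I turned it home, moved the check flag from its stand into socket 1 and let go, and handed the job in at about 20 s.

- **Finding it:** Levers 3 and 2 held against pushes of about 13 N and 11 N (17 N in total at most). Lever 1 kept moving at about 6 N.
- **Lever home:** At its stop the lever resisted about 12 N of push, 15 N in total. The last picture puts its turn at 51.7°, where the stop is 51.6°. An earlier estimate from the scene camera read 50.1°, within that view's measuring error.
- **One oddity:** My final nudge at the stop slid back 0.9 mm, and the force dropped at about the lever's own flex rate. I took that as flex, not further turning.
- **Flag seated:** The peg went in with one light touch on the wall (4.5 N), which I eased off. It bottomed at 68.5 mm tool height against 68.7 mm expected, with a short 27 N press through the flag. The last picture shows it upright, its collar within about 1 mm of where I had measured the socket.
- **Clear of everything:** The gripper was raised to 0.19 m and touching nothing. I kept clear of the toys, boxes and other flags and felt no unexpected contact, but I did not check their positions again at the end.

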